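Free the child-locked cupboard

ROBOT

A 6-joint arm with a two-finger parallel gripper is mounted at the origin on a cart in front of the work surface, level with it; the furniture and walls round the work are solid. World frame = base frame: x ahead of the robot, y to its left, z up, the work surface at z = 0. Lengths are in mm, angles in rad, forces in N, time in s.
With the tool pointing down it reaches from about 300 to 775 mm from the base axis. Payload 14.6 kg.
Tool frame: the origin (TCP) lies between the finger pads; the fingertips stand 19 mm ahead of it and the grasp point (between the pads) is the TCP; z points along the fingers, y is the line along which they close (so a half turn about z gives the same grasp; the last joint's range is limited). The gripper opens to 94 mm and grips with 3 to 60 N. Pads are 16 mm wide; open, the fingers measure 119 mm over their backs; the gripper's body (75 mm by 177 mm) begins 78 mm behind the grasp point.
Start: joints at [1.254, 0.3, 1.521, -0, 1.321, -0.067], TCP at [135.963, 532.92, 224.446] pointing down, gripper open.
Joint ranges: [-3.03, 3.03], [-0.79, 2.21], [0.23, 2.52], [-1.04, 4.18], [0, 3.07], [-2.55, 2.55]. Speed limits (rad/s): [2.22, 2.22, 2.57, 3.14, 3.14, 3.14].

INTERFACE

Orientations are given as [roll, pitch, yaw] about the fixed x, y, z axes, in that order (R = Rz(yaw) Ry(pitch) Rx(roll)).
In Python, from cell import monitor, imaging, job, find_in, trace gives the robot as it stands. The module is installed in compiled form; this text tells all that it offers.
- The arm moves only by the tool arm_command, never from a script. Its argument "steps" is a list of rows, each a list of 5 numbers: the opening, from 0 (shut) to 1 (fully open), then the shift along the tool's x, y, z in mm, then the turn about the tool's z in degrees. In form: [[gripper, dx, dy, dz, turn], ...]. A call has 1 to 20 rows; each row is the pose to reach, as a shift and turn from the pose commanded when the call began, along the tool's axes at that moment; what a row does not reach only later rows make up. A row lasts 1/8 s, in which the tool goes at most 62.5 mm and 10.7 degrees, less where a joint would pass 70% of its speed; a pose out of reach is approached as far as the arm can. A call with a gripper value outside its range is refused whole. The fingers move at their own pace and stop on an object; "force" is the grip in N (left out, the last holds). Time passes only in rows, so rows that repeat a pose let the fingers close. It gives the time, the measured TCP pose, the force, the opening and the grip force at its end, in the units of the state.
- monitor.read_state(): the state, without advancing time (a new reading comes with each control period).
- imaging.camera(name): name is "scene" or "top"; returns a dict with "img" (384x512x3 uint8, red, green, blue), "mtx" (3x3 intrinsics, pixels), "view" (4x4, takes a point from world to camera coordinates). Camera axes: x right, y down, z forward; pixel columns grow to the right and rows downward; lengths in mm; the calibration is good to about 2 mm. A picture is of the moment at which its call begins. There is no depth.
- job.sign_off(): hands the job in; it is judged then, once.
Trained networks look in a picture, given as the dict that the camera call returned (one of the last four; its "shot" number tells which), for a name from the list of things; names that differ only in an ending like _2 or _b are one class to them, and where a whole thing is asked for, a point or a joint stands for the part that bears it (a point fixed in the world has none). Each returns a list of dicts, best first, with "p" (0 to 1); they miss things now and then, are a little off and sometimes report something else, mostly with a low value. They report only what shows in the picture. A call takes as long as a camera call.
- find_in(picture, target): "rect" ([centre column, centre row, width, height] in pixels, round what is visible of it).
- trace(picture, target): "region" (384x512 bool, what is visible of it) and "rect" ([centre column, centre row, width, height] in pixels, round what is visible of it).
The state is a dict: "clock": time; "joints": joint angles; "qd": joint speeds; "effort": joint torques, N m; "eef_pos": TCP position; "eef_rot": TCP orientation; "wrist_force": force on the tool from outside, world axes, zero at the start; "moment": the same for the moment, N m; "finger_gap": finger opening in mm; "finger_force": force on a finger pad.
Only numpy, scipy, OpenCV 4.12 (cv2) and the standard library are available. Lean on these libraries where they do the work, as an engineer would, in place of code of your own. Each camera call takes 0.05 s, during which the arm holds its last target. There are 200 camera calls.

TASK

The small white cupboard's door hangs ajar on its child-safety catch. With shut fingers reach down through the gap behind the door, press the orange sprung hook down gently until it is clear of its keeper (it snaps if forced), draw the door off the catch while the hook is held down, then swing the door steadily open to about 75 degrees or a little more and let go, leaving the other things on the worktop where they are.

Things in the scene. Friction and masses are not known exactly. Their poses are not given: they have to be found in the camera images.
- cupboard: fixed white cupboard, 130 (x) x 170 (y) x 200 mm (z); origin under its centre; x points to its back (the open front is at x = -65 mm), y to its left as seen from the robot, z up. Its top board is 10 mm thick, the front edge flush with the front. Cupboard, door and hook together bear at most 30 N of push from the robot
- door_hinge (a point): point on the door's upright hinge line, at the left end of the cupboard's front, at the height of the cupboard's and the door's top (200 mm)
- door_free_top (a point): upper inner corner of the door at its free (right-hand) edge, 170 mm from the hinge line. The door is 14 mm thick and 190 mm tall; its inner face runs from this point to the hinge line
- door (a joint): opening angle of the door in rad, 0 shut, growing clockwise seen from above as the free edge swings towards the robot, to 1.9 at most. The catch stops it at about 0.35; it starts at 0.315 to 0.34, with a wedge-shaped gap, some 32 mm wide at the hook, between its inner face and the top board's front edge. About 1 N at the hook moves it; it stays where it is left
- hook: orange plastic safety hook, sliding up and down in a guide on the door's inner face. Origin: centre of the top of its press pad (20 mm across the gap x 36 mm along the door), 14 mm behind the inner face, 95 mm from the hinge line, at rest 10 mm below the door's top. x points from the door into the cupboard, z up. A spring lifts it: 3 N, rising 0.2 N per mm pressed
- hook_tooth (a point): top of the hook's tooth, front side, which catches behind a steel keeper under the cupboard's top. The keeper was screwed on by eye: the hook is clear after 7 to 18 mm of travel (not known beforehand) and 3 mm further it meets a firm rubber-faced stop. Pulling the door against the keeper makes it bind; the tooth has left the keeper when the door is past 0.6 rad
- mug: striped mug, 78 mm wide, 101 mm tall, handle at one side; origin under its centre. A bystander
- sardines: flat food tin with rounded corners, 63 x 105 x 26 mm; origin under its centre. A bystander
- jam: glass jar of jam with a yellow cap, 71 mm wide, 110 mm tall; origin under its centre. A bystander
- spoon: wooden spoon, 310 mm long, lying; origin under its centre. A bystander

How it is judged (in metres and radians):
On the way, in this order (a step that is already met when the one before it is completed fails the run):
1. the fingers press on the hook while the door is still held by the catch (contact force between the fingers and hook above 2 N and value of joint door below 0.4 rad), for 0.1 s.
2. the door is drawn past the catch with the fingers still on the hook (contact force between the fingers and hook above 1 N and value of joint door above 0.42 rad), for 0.05 s.
At the end, for the whole second after the job is handed in: the cupboard's door stands open at 1.2 rad (about 69 degrees) or more and is at rest (under 0.05 rad/s) (value of joint door above 1.2 rad and velocity of joint door between -0.05 and 0.05 rad/s); the robot touches nothing.
It fails at once if the robot pushes or pulls on the cupboard, its door or its hook with more than 30 N (contact force between any of the fingers, the arm and cupboard above 30 N).
It fails at once if the door is flung open (faster than 2.5 rad/s) (velocity of joint door above 2.5 rad/s).
It fails at once if a bystander is moved by more than 20 mm (distance of any of mug, sardines, jam, spoon from where it was at the start of the episode above 0.02 m).
It also fails if it takes over 38 s, if anything falls off the work surface, if the arm or the gripper's body presses on something with over 40 N, if the wrist force passes 120 N, or if a joint passes its speed limit or range.

## Working session

There is one attempt and no reset: what is moved stays moved. The work goes in short steps, Python scripts to look and compute and a tool call to move; the robot and the scene stay as the last step left them, time stands still between calls to the robot, and variables do not carry over. Pictures are saved under pics/ and viewed, at most 10 in all, crops included, and the job is handed in when it is done.

Besides the shell and the picture viewer there is one more tool, called after "Request:" as name(argument=value, ...) on one line, values as JSON. arm_command: Moves the arm, as the interface text tells. Its arguments: {"type":"object","properties":{"steps":{"type":"array","items":{"type":"array","items":{"type":"number"}}},"force":{"type":"number"}},"required":["steps"]}

```bash
mkdir -p pics
cat > h.py <<'E'
import numpy as np, cv2
from cell import monitor, imaging, job, find_in, trace
def proj(c,P):
    P=np.atleast_2d(P); q=(c["view"][:3,:3]@P.T).T+c["view"][:3,3]; u=(c["mtx"]@q.T).T; return u[:,:2]/u[:,2:]
def save(c,n): cv2.imwrite(n,c["img"][...,::-1])
E
python3 - <<'E'
from h import *
ims=[]
for n in("scene","top"):
    c=imaging.camera(n); save(c,f"pics/{n}0.png")
    print(n,np.round(c["mtx"],1).tolist(),np.round(c["view"],3).tolist())
    for t in("cupboard","door_hinge","door_free_top","door","hook","hook_tooth","mug","sardines","jam","spoon"):
        print(t,[(np.round(r["rect"],1).tolist(),round(r["p"],2)) for r in find_in(c,t)[:2]])
print(monitor.read_state())
E
```

```text
scene [[352.6, 0.0, 257.5], [0.0, 352.6, 194.1], [0.0, 0.0, 1.0]] [[-0.476, -0.88, -0.01, 308.349], [-0.726, 0.399, -0.56, 501.009], [0.497, -0.259, -0.828, 910.214], [0.0, 0.0, 0.0, 1.0]]
cupboard [([228.8, 229.3, 72.3, 90.3], 0.56)]
door_hinge [([229.0, 225.2, 73.4, 91.0], 0.94)]
door_free_top [([233.6, 247.3, 67.5, 44.0], 0.96)]
door [([232.9, 248.0, 66.7, 46.3], 0.69)]
hook [([234.6, 248.6, 66.9, 45.8], 0.3)]
hook_tooth [([238.4, 230.8, 11.3, 10.2], 0.65)]
mug [([318.7, 197.3, 22.6, 39.8], 0.57)]
sardines [([360.4, 193.2, 26.4, 25.8], 0.89)]
jam [([294.6, 166.4, 23.1, 34.8], 0.8)]
spoon []
top [[375.6, 0.0, 260.3], [0.0, 375.6, 193.3], [0.0, 0.0, 1.0]] [[-0.001, -1.0, -0.022, 4.403], [-0.987, 0.005, -0.159, 637.198], [0.159, 0.022, -0.987, 1215.333], [0.0, 0.0, 0.0, 1.0]]
cupboard [([216.2, 222.9, 66.1, 84.7], 0.69)]
door_hinge [([214.8, 222.2, 66.7, 80.2], 0.92), ([206.9, 244.2, 52.6, 34.1], 0.33)]
door_free_top [([206.9, 245.0, 50.8, 36.2], 0.82)]
door [([210.0, 246.1, 61.4, 38.1], 0.91)]
hook [([211.8, 237.2, 17.5, 8.2], 0.45)]
hook_tooth []
mug [([313.6, 224.5, 26.6, 35.8], 0
[... 206 characters left out ...]

{'clock': 1.1, 'joints': array([ 1.25443233e+00,  2.99874772e-01,  1.52095259e+00,  7.65483907e-06,
        1.32069526e+00, -6.65746073e-02]), 'qd': array([-2.35011837e-04, -1.17219229e-03, -1.42153220e-04, -7.26278296e-05,
        1.51006475e-03,  2.50374711e-04]), 'effort': array([ 3.42467734e-03, -5.31670225e+01, -3.52916729e+01,  7.09534669e-02,
        2.12659151e-02,  2.24708845e-05]), 'eef_pos': array([135.95073979, 532.94376504, 224.47950314]), 'eef_rot': array([ 3.14152228e+00, -2.74107278e-06,  2.89180137e+00]), 'wrist_force': array([-0.03604875,  0.24615007,  0.11020207]), 'moment': array([0.01268742, 0.01504128, 0.01181565]), 'finger_force': 0.0, 'finger_gap': 93.93666105751527}
```

View pics/scene0.png

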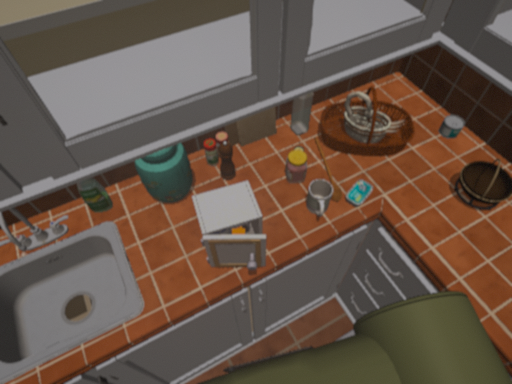

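View pics/top0.png

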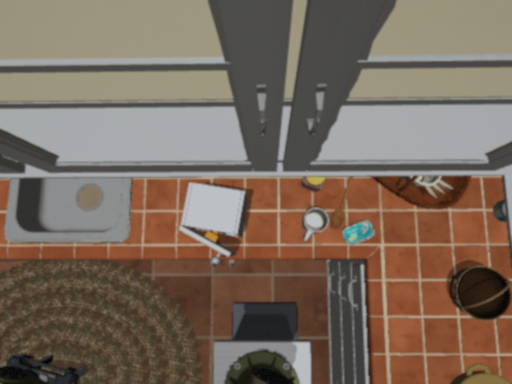

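The scene picture shows the cupboard at about (230,230) with its door facing the robot and the orange hook at (238,231). In the top view the cupboard top spans (181..247,183..236), the hook is at (212,237), and the bystanders lie to the right, at columns 300-370.

Run:
```python
from h import *
a=cv2.imread("pics/top0.png")[172:272,168:258]; b=cv2.imread("pics/scene0.png")[178:278,185:275]
f=lambda i:cv2.resize(i,None,fx=4.4,fy=4.4,interpolation=cv2.INTER_CUBIC)
cv2.imwrite("pics/c0.png",np.hstack([f(a),f(b)]))
for n in("scene","top"):
    c=imaging.camera(n); print(n,proj(c,[135.9,532.9,224.5]),proj(c,[0,0,0]))
    for t in ("cupboard","door","hook","hook_tooth"):
      r=trace(c,t)
      for q in r[:1]:
        h=max(cv2.findContours(q["region"].astype(np.uint8),0,2)[0],key=cv2.contourArea)
        print(t,round(q["p"],2),cv2.approxPolyDP(h,2,True)[:,0].tolist())
```

```text
scene [[134.94536577 457.9080936 ]] [[376.98784257 388.14915055]]
cupboard 0.97 [[247, 181], [192, 197], [203, 234], [201, 242], [211, 266], [245, 266], [253, 270], [265, 265], [266, 244], [265, 236], [261, 234], [261, 215]]
door 0.95 [[202, 238], [208, 260], [212, 265], [245, 266], [249, 269], [264, 265], [264, 235], [247, 236], [242, 229], [237, 228], [230, 235]]
hook 0.53 [[232, 231], [234, 234], [244, 232], [241, 228]]
hook_tooth 0.67 [[233, 230], [233, 233], [243, 233], [241, 228]]
top [[ 65.16506361 365.18488142]] [[261.64264706 390.23767199]]
cupboard 0.73 [[190, 183], [179, 228], [185, 234], [214, 248], [218, 254], [212, 261], [218, 263], [221, 254], [232, 256], [235, 253], [222, 246], [216, 239], [216, 234], [224, 232], [242, 236], [247, 200], [244, 192]]
door 0.75 [[179, 228], [185, 234], [216, 250], [218, 253], [212, 259], [216, 263], [222, 253], [229, 256], [235, 254], [219, 242], [217, 231], [208, 231], [203, 235], [184, 226]]
hook_tooth 0.27 [[351, 178], [340, 207], [331, 215], [330, 226], [333, 229], [343, 223], [342, 208]]
```

View pics/c0.png

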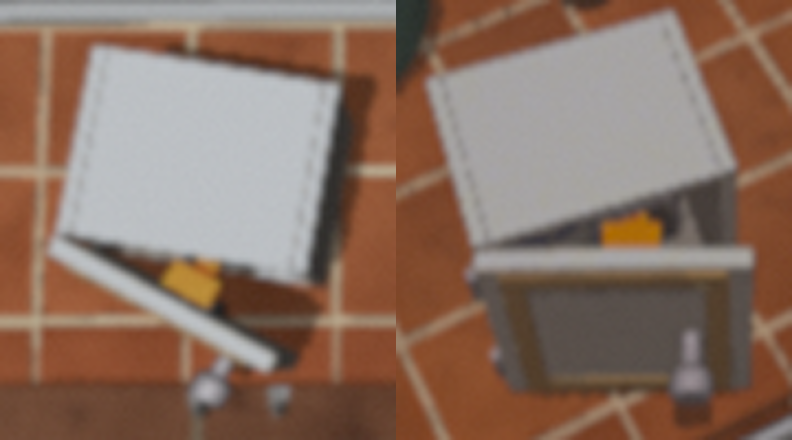

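Left half (top view): the cupboard top corners, the door's top strip from (50,245) to (278,352), and the orange pad at (192,285). Right half (scene): the door strip runs from (473,255) to (752,250), with the orange pad at (632,230).

Run:
```python
from h import *
from scipy.optimize import least_squares
T=imaging.camera("top");S=imaging.camera("scene")
cv=lambda L,o:(np.array(L,float)+.5)/4.4-.5+o
t=cv([(93,45),(340,82),(302,282),(62,235),(278,352),(192,285)],(168,172))
s=cv([(428,82),(672,12),(735,168),(473,245),(752,248),(632,232)],(185-90,178)); s=cv(np.array([(428,82),(672,12),(735,168),(473,245),(752,248),(632,232)])-[396,0],(185,178))
def pts(p):
    x,y,w,th=p; d=np.array([-np.sin(th),-np.cos(th)]);n=np.array([np.cos(th),-np.sin(th)]);h=np.array([-65,85])
    L=[(65,85,200),(65,-85,200),(-65,-85,200),(-65,85,200),(*(h+170*d),200),(*(h+95*d+14*n),190)]
    R=np.array([[np.cos(w),-np.sin(w)],[np.sin(w),np.cos(w)]]);L=np.array(L,float);L[:,:2]=L[:,:2]@R.T+[x,y];return L
W=np.array([1,1,1,1,1,.5])[:,None]
for use in("ts","t","s"):
    f=lambda p:np.concatenate([((proj(T,pts(p))-t)*W*('t' in use)).ravel(),((proj(S,pts(p))-s)*W*('s' in use)).ravel()])
    r=least_squares(f,[450,100,0,.33],loss="soft_l1",x_scale=[10,10,.1,.1]);print(use,np.round(r.x,3),r.cost);print(np.round(pts(r.x)[3:],1).tolist())
    if use=="ts":print(np.round(r.fun,1).tolist())
for c,n in((T,"top"),(S,"scene")):
    for k in("mug","jam","sardines"):
        q=find_in(c,k)
        if q:
            u=q[0]["rect"][:2];M=np.linalg.inv(c["mtx"]);d=c["view"][:3,:3].T@(M@[*u,1]);o=-c["view"][:3,:3].T@c["view"][:3,3];print(n,k,np.round((o+d*(50-o[2])/d[2])[:2]))
```

```text
ts [ 5.69550e+02  1.40901e+02 -1.71000e-01  3.20000e-01] 3.833883884539641
[[519.9, 235.7, 200.0], [439.9, 85.8, 200.0], [487.5, 145.3, 190.0]]
[0.0, 0.4, -0.3, 1.2, 0.5, -1.0, -1.7, -0.0, -0.2, 0.9, -0.2, -0.1, -0.5, -0.9, 0.5, -0.5, 0.5, -0.1, -0.1, 0.3, 0.2, -1.0, -0.2, 0.0]
t [ 5.70036e+02  1.40323e+02 -1.71000e-01  3.11000e-01] 2.1314610161254075
[[520.4, 235.1, 200.0], [441.7, 84.4, 200.0], [488.8, 144.4, 190.0]]
s [ 5.69075e+02  1.41532e+02 -1.69000e-01  3.33000e-01] 0.8414177095955806
[[519.3, 236.2, 200.0], [437.5, 87.2, 200.0], [485.9, 146.2, 190.0]]
top mug [ 532. -175.]
top jam [ 672. -179.]
top sardines [ 510. -323.]
scene mug [ 540. -176.]
scene jam [ 676. -169.]
scene sardines [ 492. -310.]
```

Request:
arm_command(steps=[[0,0,0,-60,0],[0,-100,-67,-60,5],[0,-145,-97,-60,14],[0,-190,-127,-60,14],[0,-235,-157,-60,14],[0,-280,-187,-60,14],[0,-325,-217,-60,14],[0,-370,-247,-60,14],[0,-415,-277,-60,14],[0,-434,-290,-60,14],[0,-434,-290,-60,14.1],[0,-434,-290,-60,14.1],[0,-434,-290,-60,14.1],[0,-434,-290,-60,14.1]], force=20)

```text
clock: 3.75
eef_pos: [484.5, 145.2, 284.6]
eef_rot: [3.141, 0.0, 2.647]
wrist_force: [-0.2, -0.5, -0.1]
finger_gap: 0.3
finger_force: 0.0
```

Run:
```python
from h import *
f=lambda i:cv2.resize(i,None,fx=4,fy=4,interpolation=cv2.INTER_CUBIC)
T=imaging.camera("top");S=imaging.camera("scene")
cv2.imwrite("pics/c1.png",np.hstack([f(T["img"][162:282,163:263]),f(S["img"][158:278,180:280])])[...,::-1])
print(proj(T,[485,145,265]),proj(S,[485,145,265]))
```

```text
[[206.89022949 235.81917624]] [[236.83321688 217.05139763]]
```

View pics/c1.png

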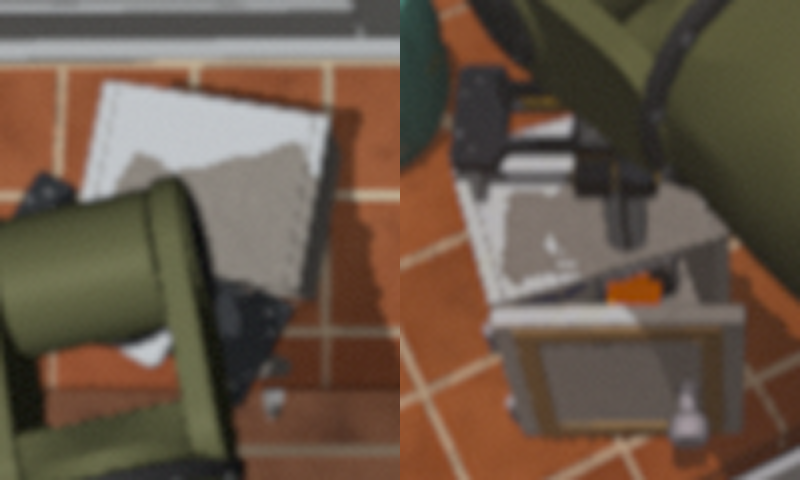

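The right half shows the shut fingertips at (627,240), above and slightly behind the orange pad at (635,290), in line with the gap.

Request:
arm_command(steps=[[0,0,0,30,0],[0,0,0,55,0],[0,0,0,65,0],[0,0,0,70,0],[0,0,0,72,0],[0,0,0,72,0]])

```text
clock: 4.6
eef_pos: [485.0, 144.7, 212.9]
eef_rot: [3.141, 0.001, 2.646]
wrist_force: [-0.2, 0.2, -0.0]
finger_gap: 0.5
finger_force: 0.0
```

Request:
arm_command(steps=[[0,0,0,2,0],[0,0,0,4,0],[0,0,0,6,0],[0,0,0,6,0]])

```text
clock: 5.1
eef_pos: [484.9, 144.6, 206.6]
eef_rot: [3.141, 0.0, 2.646]
wrist_force: [-0.5, -0.4, 2.2]
finger_gap: 0.1
finger_force: 1.6
```

Request:
arm_command(steps=[[0,0,0,2,0],[0,0,0,4,0],[0,0,0,4,0]])

```text
clock: 5.48
eef_pos: [484.9, 144.6, 202.4]
eef_rot: [3.141, 0.0, 2.646]
wrist_force: [1.0, -0.0, 4.3]
finger_gap: 0.3
finger_force: 2.0
```

Request:
arm_command(steps=[[0,0,0,1,0],[0,0,0,2,0],[0,0,0,2,0]])

```text
clock: 5.85
eef_pos: [484.9, 144.7, 200.5]
eef_rot: [3.141, 0.0, 2.646]
wrist_force: [0.8, 0.2, 3.7]
finger_gap: 0.3
finger_force: 2.2
```

Request:
arm_command(steps=[[0,0,0,1,0],[0,0,0,1.5,0],[0,0,0,1.5,0]])

```text
clock: 6.22
eef_pos: [484.9, 144.6, 199.0]
eef_rot: [3.141, 0.0, 2.646]
wrist_force: [1.1, 0.4, 4.5]
finger_gap: 0.2
finger_force: 2.4
```

Request:
arm_command(steps=[[0,0,0,1,0],[0,0,0,1,0]])

```text
clock: 6.48
eef_pos: [484.8, 144.7, 197.9]
eef_rot: [3.142, 0.0, 2.646]
wrist_force: [2.1, 0.1, 4.4]
finger_gap: 0.3
finger_force: 2.5
```

Request:
arm_command(steps=[[0,0,0,1,0],[0,0,0,1,0]])

```text
clock: 6.72
eef_pos: [484.8, 144.7, 196.9]
eef_rot: [3.142, -0.0, 2.646]
wrist_force: [1.3, 0.9, 5.0]
finger_gap: 0.6
finger_force: 2.6
```

Request:
arm_command(steps=[[0,0,0,1,0],[0,0,0,1,0]])

```text
clock: 6.98
eef_pos: [484.8, 144.7, 196.0]
eef_rot: [3.141, 0.0, 2.646]
wrist_force: [1.8, 0.2, 4.8]
finger_gap: 0.1
finger_force: 2.7
```

Request:
arm_command(steps=[[0,0,0,1,0],[0,0,0,1,0]])

```text
clock: 7.22
eef_pos: [484.8, 144.7, 195.0]
eef_rot: [3.142, -0.0, 2.646]
wrist_force: [1.6, 0.5, 5.5]
finger_gap: 0.4
finger_force: 2.8
```

Request:
arm_command(steps=[[0,0,0,1,0],[0,0,0,1,0]])

```text
clock: 7.48
eef_pos: [484.8, 144.7, 194.0]
eef_rot: [3.141, 0.0, 2.646]
wrist_force: [1.4, 1.0, 5.4]
finger_gap: 0.4
finger_force: 2.9
```

Request:
arm_command(steps=[[0,0,0,1,0],[0,0,0,1,0]])

```text
clock: 7.72
eef_pos: [484.8, 144.7, 193.0]
eef_rot: [3.142, 0.0, 2.646]
wrist_force: [1.4, 1.1, 6.4]
finger_gap: 0.5
finger_force: 3.0
```

Request:
arm_command(steps=[[0,0,0,0.7,0],[0,0,0,0.7,0]])

```text
clock: 7.98
eef_pos: [484.8, 144.7, 192.3]
eef_rot: [3.141, 0.0, 2.646]
wrist_force: [-0.2, -0.1, 6.0]
finger_gap: 0.3
finger_force: 3.0
```

Request:
arm_command(steps=[[0,0,0,0.7,0],[0,0,0,0.7,0]])

```text
clock: 8.22
eef_pos: [484.8, 144.7, 191.7]
eef_rot: [3.141, 0.0, 2.646]
wrist_force: [0.9, 0.3, 6.3]
finger_gap: 0.3
finger_force: 3.1
```

Request:
arm_command(steps=[[0,0,0,0.7,0],[0,0,0,0.7,0]])

```text
clock: 8.48
eef_pos: [484.8, 144.7, 191.0]
eef_rot: [3.141, 0.0, 2.646]
wrist_force: [1.0, -0.2, 6.1]
finger_gap: 0.5
finger_force: 3.2
```

Request:
arm_command(steps=[[0,0,0,0.7,0],[0,0,0,0.7,0]])

```text
clock: 8.72
eef_pos: [484.8, 144.7, 190.3]
eef_rot: [3.141, 0.0, 2.646]
wrist_force: [1.2, -0.1, 5.9]
finger_gap: 0.5
finger_force: 3.2
```

Request:
arm_command(steps=[[0,0,0,0.6,0],[0,0,0,0.6,0]])

```text
clock: 8.98
eef_pos: [484.8, 144.7, 189.7]
eef_rot: [3.142, 0.0, 2.646]
wrist_force: [0.2, 0.5, 6.8]
finger_gap: 0.2
finger_force: 3.3
```

```bash
python3 -c "
from math import *
for k,D in enumerate([0.0,.02,.05,.08,.11,.14,.17,.2,.23,.26,.29,.32]):
    e=min(k+1,4); x,y=-12+e,-97; print([0,round(x*cos(D)-y*sin(D)+12,1),round(x*sin(D)+y*cos(D)+97,1),0,round(degrees(D),1)],end=', ')
"
```

```text
[0, 1.0, 0.0, 0, 0.0], [0, 3.9, -0.2, 0, 1.1], [0, 7.9, -0.3, 0, 2.9], [0, 11.8, -0.3, 0, 4.6], [0, 14.7, -0.3, 0, 6.3], [0, 17.6, -0.2, 0, 8.0], [0, 20.5, 0.0, 0, 9.7], [0, 23.4, 0.3, 0, 11.5], [0, 26.3, 0.7, 0, 13.2], [0, 29.2, 1.2, 0, 14.9], [0, 32.1, 1.8, 0, 16.6], [0, 34.9, 2.4, 0, 18.3],
```

Request:
arm_command(steps=[[0,1,0,0.3,0],[0,4,-0.2,0.3,1.1],[0,6,-0.3,0.3,2],[0,8,-0.3,0.3,2.9]])

```text
clock: 9.48
eef_pos: [477.6, 148.0, 189.5]
eef_rot: [-3.141, 0.0, 2.595]
wrist_force: [1.2, -1.8, 6.7]
finger_gap: 0.4
finger_force: 3.3
```

```bash
python3 -c "
from math import *
for k in range(1,19):
    D=k*.04; x,y=-8,-97; print([0,round(x*cos(D)-y*sin(D)+8,1),round(x*sin(D)+y*cos(D)+97,1),0,round(degrees(D),1)],end=', ')
"
```

```text
[0, 3.9, -0.2, 0, 2.3], [0, 7.8, -0.3, 0, 4.6], [0, 11.7, -0.3, 0, 6.9], [0, 15.6, -0.0, 0, 9.2], [0, 19.4, 0.3, 0, 11.5], [0, 23.3, 0.9, 0, 13.8], [0, 27.1, 1.6, 0, 16.0], [0, 30.9, 2.4, 0, 18.3], [0, 34.7, 3.4, 0, 20.6], [0, 38.4, 4.5, 0, 22.9], [0, 42.1, 5.8, 0, 25.2], [0, 45.7, 7.3, 0, 27.5], [0, 49.3, 8.8, 0, 29.8], [0, 52.7, 10.6, 0, 32.1], [0, 56.2, 12.4, 0, 34.4], [0, 59.5, 14.4, 0, 36.7], [0, 62.8, 16.5, 0, 39.0], [0, 65.9, 18.8, 0, 41.3],
```

Request:
arm_command(steps=[[0,3,-0.2,0,1.7],[0,6,-0.3,0,3.4],[0,9,-0.3,0,5.2],[0,12,-0.2,0,6.9]])

```text
clock: 9.98
eef_pos: [467.2, 153.9, 189.4]
eef_rot: [-3.141, 0.0, 2.474]
wrist_force: [0.4, -3.4, 6.4]
finger_gap: 0.5
finger_force: 3.3
```

Request:
arm_command(steps=[[0,3.9,-0.2,0,2.3],[0,7.8,-0.3,0,4.6],[0,11.7,-0.3,0,6.9],[0,15.6,0,0,9.2],[0,19.4,0.3,0,11.5],[0,23.3,0.9,0,13.8]])

```text
clock: 10.72
eef_pos: [449.2, 169.0, 189.3]
eef_rot: [-3.141, 0.0, 2.232]
wrist_force: [0.6, -2.0, 6.4]
finger_gap: 0.3
finger_force: 3.3
```

Run:
```python
from h import *
f=lambda i:cv2.resize(i,None,fx=4,fy=4,interpolation=cv2.INTER_CUBIC)
T=imaging.camera("top");S=imaging.camera("scene")
cv2.imwrite("pics/c2.png",np.hstack([f(T["img"][172:302,163:263]),f(S["img"][168:298,180:280])])[...,::-1])
```

```text
(no output)
```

View pics/c2.png

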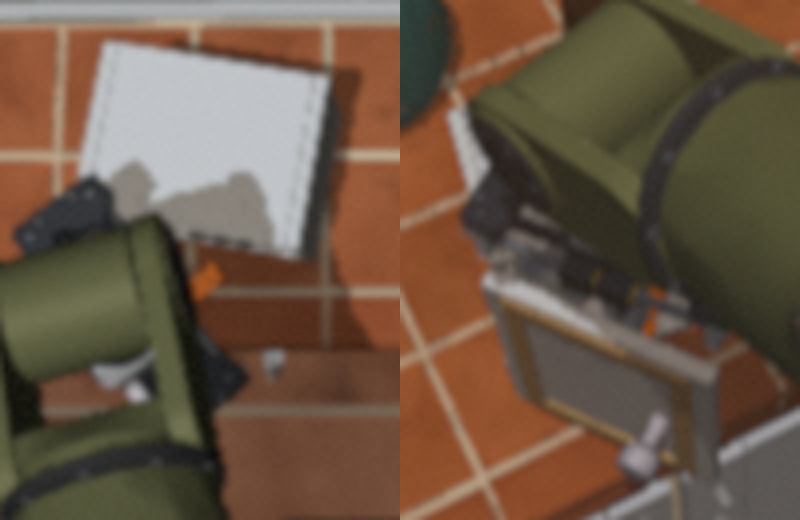

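The door has swung well open, to about 0.7 rad, and the orange hook tooth at (205,280) in the left half is free of the keeper. I'll continue along the arc.

Request:
arm_command(steps=[[0,3.9,-0.2,0,2.3],[0,7.8,-0.3,0,4.6],[0,11.7,-0.3,0,6.9],[0,15.6,0,0,9.2],[0,19.4,0.3,0,11.5],[0,23.3,0.9,0,13.8],[0,27.1,1.6,0,16],[0,30.9,2.4,0,18.3],[0,34.7,3.4,0,20.6],[0,38.4,4.5,0,22.9],[0,42.1,5.8,0,25.2],[0,45.7,7.3,0,27.5],[0,49.3,8.8,0,29.8],[0,52.7,10.6,0,32.1],[0,56.2,12.4,0,34.4],[0,59.5,14.4,0,36.7],[0,60.3,14.9,0,37.3],[0,60.3,14.9,0,37.3]])

```text
clock: 13.08
eef_pos: [423.6, 226.0, 189.2]
eef_rot: [-3.14, 0.0, 1.583]
wrist_force: [-3.0, -0.2, 7.4]
finger_gap: 0.6
finger_force: 3.4
```

Request:
arm_command(steps=[[0,0,0,-5,0],[0,0,0,-10,0],[0,0,0,-15,0],[0,0,0,-19,0],[0,-2,0,-23,0],[0,-4,0,-30,0],[0,-5,0,-50,0],[0,-5,0,-80,0],[0,-5,0,-120,0],[0,-5,0,-120,0],[0,-5,0,-120,0]])

```text
clock: 14.45
eef_pos: [424.0, 220.9, 308.5]
eef_rot: [-3.141, 0.0, 1.583]
wrist_force: [-0.4, 0.0, 0.3]
finger_gap: 0.5
finger_force: 0.0
```

Run:
```python
from h import *
f=lambda i:cv2.resize(i,None,fx=4,fy=4,interpolation=cv2.INTER_CUBIC)
T=imaging.camera("top");S=imaging.camera("scene")
cv2.imwrite("pics/c3.png",np.hstack([f(T["img"][172:302,163:263]),f(S["img"][168:298,180:280])])[...,::-1])
print([proj(S,p).round() for p in ([519.9,235.7,200],[519.9-170*np.cos(.05),235.7,200])]);print(monitor.read_state()["wrist_force"])
```

```text
[array([[202., 234.]]), array([[230., 288.]])]
[-0.17821667  0.18757189  0.26712888]
```

View pics/c3.png

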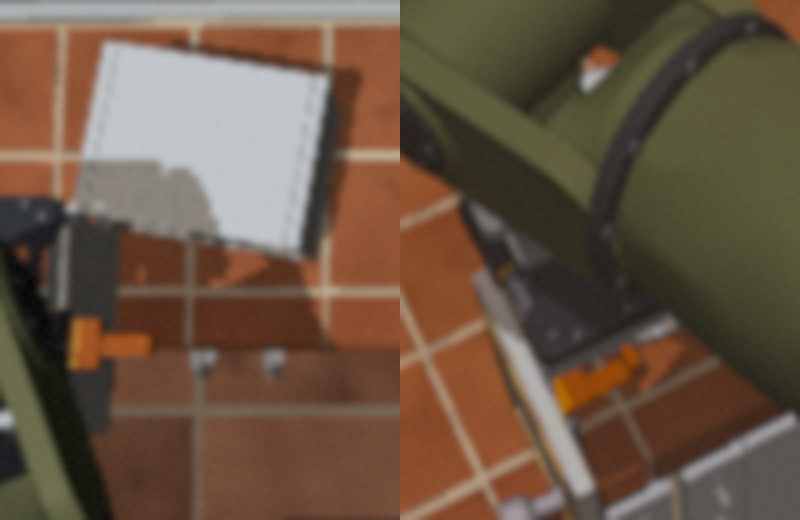

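The door stands at about 1.38 rad: its free end is at about (228,290) in the scene picture, against a projected (230,288). The arm is clear above it, so I'm handing in.

```bash
python3 -c "
from h import *
print(job.sign_off())"
```

```text
the job is handed in; nothing more can be done
None
```

The hook was pressed clear and the door drawn off its catch, then swung open to about 1.38 rad (79°) and released with the arm clear above it; the job was handed in at about 15 s, and no verdict was returned.

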